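# Index the die wheel and strike the sprung punch

## Task

Stamp the brass tag clamped in the green station: first turn the black hand wheel by its rim with your fingertips until the orange mark stands at the top, and let go of it. Then take the mallet by its handle and strike the red cap of the sprung punch with the mallet's white face, a quick blow carried through most of the pin's travel and not a slow push, and let it spring back up. Finally stand the mallet back on its head on the cork pad without dropping it, let go, and leave the jar, the awl and the slicker alone.

Things in the scene. Friction and masses are not known exactly. Their poses are not given: they have to be found in the camera images.
- station: Green steel stamping station, fixed to the bench, base 120 x 130 x 12 mm. Origin: centre of its underside; z up, y along the wheel shaft. Two cheeks and a bridge (104 mm along y, 44 along x, top at z 116) carry a brass bush (top at z 128) for the punch pin, which stands on the station's z axis. Hand wheel at the -y end; a brass tag is fixed under the bridge.
- rim_top (a point): Fixed point of the station: the highest point of the wheel's rim, mid-width, at (0, -85, 125) mm in the station's frame (same axes as the station). The orange mark has to come here.
- die_wheel (a joint): Angle of the black hand wheel, rad: 0 (or any whole turn) = mark at the top; grows as the rim's top moves to the station's +x. Turns endlessly; bearing friction 0.03 N m, so it stops almost at once when let go. Rubber rim 120 mm in diameter, 26 mm wide, axis along the station's y at z 65, rim from y -98 to -72 mm. The mark starts on the lower half.
- wheel_mark (a point): Orange stripe, 14 mm wide, painted right across the wheel's rim at 60 mm from the axis. Its z axis points radially outwards.
- pin_cap: Red round cap on top of the sprung punch pin, 36 mm diameter, 12 mm thick. Origin: centre of its top face, 165 mm above the bench when up, on the station's z axis. The highest part of the station.
- punch_pin (a joint): How far the punch pin is pressed down, m: 0 = up, 0.020 = hard stop. The spring takes about 3 N to start and 12 N at the stop, more when hit fast; it springs back by itself. A blow at 0.15 m/s or more, carried through to 15 to 19 mm, is right.
- mallet: Mallet, 0.3 to 0.6 kg: cylindrical head 54 mm in diameter, 90 tall, white nylon faces, dark middle; level wooden handle. Stands on one white face. Origin: centre of that face; z up the head. Handle along its -x, from 25 to 155 mm from the head's axis, 26 mm wide, 30 high, centre line 48 mm above the lower face. Centre of mass about 15 mm from the head's axis, towards the handle.
- mallet_grip (a point): Good place to grip the handle: 70 mm from the head's axis on the handle's centre line, 48 mm above the lower face; fingers close across it (mallet's y), 26 mm wide. Held there firmly (80 N or more) it does not slip in the blow.
- pad: Square cork pad, 120 x 120 x 8 mm, fixed to the bench, on which the mallet stands. Origin: centre of its underside; its top is 8 mm above that.
- rivet_jar: Amber jar with a brass lid, 64 mm diameter, 85 mm tall. Bystander, origin under its centre.
- awl: Awl with orange handle, 160 mm long, lying. Bystander.
- slicker: Turned dark wooden slicker, 56 mm diameter, 86 mm tall, standing. Bystander, origin under its centre.
Not all that is in view belongs to the job. What is shaped like the mallet but purple is not meant. Of the things that look like the station, the smaller one is meant.

How it is judged:
By the outcome, as a careful person would: the job done as asked, in the order asked, and still so for the second after the job is handed in, with the robot touching nothing.
It also fails if it takes over 67 s, if anything falls off the work surface, if the arm or the gripper's body presses on something with over 40 N, if the wrist force passes 120 N, or if a joint passes its speed limit or range.

## Robot

A 6-joint arm with a two-finger parallel gripper is mounted at the origin on the work surface. World frame = base frame: x ahead of the robot, y to its left, z up, the work surface at z = 0. Lengths are in m, angles in rad, forces in N, time in s.
With the tool pointing down it reaches from about 0.375 to 0.925 m from the base axis. Payload 5.7 kg.
Tool frame: the origin (TCP) lies midway between the tips of the shut fingers; the grasp point (between the pads) lies 19 mm behind it; z points along the fingers, y is the line along which they close (so a half turn about z gives the same grasp; the last joint's range is limited). The gripper opens to 88 mm and grips with 3 to 60 N. Pads are 20 mm wide; open, the fingers measure 115 mm over their backs; the gripper's body (75 mm by 178 mm) begins 61 mm behind the grasp point.
Start: joints at [-1.424, 0.359, 1.51, -0, 1.272, -0.115], TCP at [0.155, -0.58, 0.223] pointing down, gripper open.
Joint ranges: [-2.97, 2.97], [-1.01, 2.36], [0.21, 2.38], [-0.96, 4.11], [0.2, 2.71], [-2.98, 2.98]. Speed limits (rad/s): [2.39, 2.39, 3.14, 3.14, 3.14, 3.14].

## Interface

Orientations are given as a unit quaternion [x, y, z, w].
In Python, from bench import move_ptp, servo_line, goto_joints, move_gripper, sleep, inverse_kinematics, capture, PlanningError, close_job, spot_in, silhouettes, current_clock, current_joint_pos, current_qvel, current_joint_torque, current_position, current_orientation, current_force, current_torque, current_finger_gap, current_grip_force gives the robot as it stands. Calls block until the motion is done:
- move_ptp(position, orientation): joint-space move of the TCP to a pose.
- servo_line(position, orientation=None, rate=0.15, contact_N=None): straight line of the TCP; orientation=None keeps the orientation; rate is the mean speed in m/s. With contact_N (N) it stops when the force on the tool has changed by that much, and returns True; else False.
- goto_joints(angles): joint-space move.
- move_gripper(opening): finger opening in m; the grip force is fixed at half the most; returns when the fingers have stopped.
- sleep(seconds).
- inverse_kinematics(position, orientation): joint angles nearest the present ones, or None.
- capture(name): name is "scene" or "top"; returns a dict with "image" (480x640x3 uint8, blue, green, red), "range_z" (480x640 float32, m along the optical axis (not along the pixel's ray), 0 where there is no reading), "intrinsics" (3x3 intrinsics, pixels), "R" (3x3) and "t" (3): a world point X has camera coordinates R X + t. Camera axes: x right, y down, z forward; pixel columns grow to the right and rows downward; lengths in m; the calibration is good to about 2 mm. A picture is of the moment at which its call begins.
A pose or a line that the arm cannot do raises PlanningError and nothing moves.
- close_job(): hands the job in; it is judged then, once.
Trained networks look in the newest picture that a camera, given by its name, has taken for a name from the list of things; names that differ only in an ending like _2 or _b are one class to them, and where a whole thing is asked for, a point or a joint stands for the part that bears it (a point fixed in the world has none). Each returns a list of dicts, best first, with "conf" (0 to 1); they miss things now and then, are a little off and sometimes report something else, mostly with a low value. They report only what shows in the picture. A call takes as long as a camera call. They do not tell look-alikes from the thing itself.
- spot_in(camera, query): "xy" ([column, row] in pixels, amid what is visible of it).
- silhouettes(camera, query): "region" (480x640 bool, what is visible of it) and "xy" ([column, row] in pixels, amid what is visible of it).
Readings, each from a call of its own:
- current_clock(): time.
- current_joint_pos(): joint angles.
- current_qvel(): joint speeds.
- current_joint_torque(): joint torques, N m.
- current_position(): TCP position.
- current_orientation(): TCP orientation.
- current_force(): force on the tool from outside, world axes, zero at the start.
- current_torque(): the same for the moment, N m.
- current_finger_gap(): finger opening in m.
- current_grip_force(): force on a finger pad.
Only numpy, scipy, OpenCV 4.12 (cv2) and the standard library are available. Lean on these libraries where they do the work, as an engineer would, in place of code of your own. Each camera call takes 0.05 s, during which the arm holds its last target. There are 200 camera calls.

## Working session

There is one attempt and no reset: what is moved stays moved. The work goes in short steps, each a Python script; the robot and the scene stay as the last script left them, time stands still between calls to the robot, and variables do not carry over. Pictures are saved under pics/ and viewed, at most 10 in all, crops included, and the job is handed in when it is done.

```bash
ls; mkdir -p pics; cat > h.py <<'E'
import numpy as np, cv2
from bench import *
def cloud(c):
    K=c["intrinsics"];z=c["range_z"];v,u=np.mgrid[0:480,0:640]
    P=np.stack([(u-K[0,2])/K[0,0]*z,(v-K[1,2])/K[1,1]*z,z],-1)
    W=(P-c["t"])@c["R"]; W[z<=0]=np.nan; return W
def proj(c,X):
    p=c["intrinsics"]@(c["R"]@np.asarray(X)+c["t"]); return p[:2]/p[2]
E
python3 - <<'E'
from h import *
for n in("scene","top"):
    c=capture(n);cv2.imwrite(f"pics/{n}0.png",c["image"]);W=cloud(c)
    print(n,"campos",(-c["R"].T@c["t"]).round(3))
    for q in("station","pin_cap","mallet","pad","rivet_jar","awl","slicker","wheel_mark","die_wheel"):
        for d in silhouettes(n,q):
            m=d["region"];p=W[m];p=p[~np.isnan(p[:,0])]
            if len(p): print(q,round(d["conf"],2),np.round(d["xy"]),m.sum(),"med",np.median(p,0).round(3),"lo",np.percentile(p,2,0).round(3),"hi",np.percentile(p,98,0).round(3))
print(current_clock())
E
```

```text
pics
scene campos [1.499 0.086 0.961]
station 0.84 [238. 266.] 3159 med [ 0.578 -0.191  0.071] lo [ 0.518 -0.27   0.002] hi [ 0.633 -0.119  0.166]
station 0.72 [231. 191.] 4245 med [ 0.258 -0.279  0.091] lo [ 0.175 -0.389  0.004] hi [ 0.314 -0.18   0.217]
station 0.47 [214. 264.] 758 med [ 0.596 -0.251  0.085] lo [ 0.537 -0.283  0.014] hi [ 0.636 -0.149  0.127]
pin_cap 0.61 [239. 234.] 189 med [ 0.567 -0.179  0.164] lo [ 0.397 -0.212  0.001] hi [ 0.578 -0.164  0.17 ]
pin_cap 0.5 [228. 154.] 227 med [ 0.245 -0.259  0.213] lo [-0.081 -0.326  0.002] hi [ 0.261 -0.239  0.222]
mallet 0.7 [374. 253.] 940 med [0.528 0.174 0.071] lo [0.328 0.142 0.001] hi [0.546 0.209 0.101]
mallet 0.7 [298. 229.] 965 med [ 0.396 -0.041  0.061] lo [ 0.357 -0.087  0.006] hi [0.455 0.066 0.094]
pad 0.85 [376. 279.] 1027 med [0.547 0.182 0.009] lo [0.469 0.127 0.003] hi [0.588 0.244 0.013]
rivet_jar 0.77 [345. 335.] 917 med [0.796 0.096 0.064] lo [0.754 0.067 0.007] hi [0.807 0.125 0.089]
rivet_jar 0.65 [239. 266.] 3069 med [ 0.579 -0.189  0.072] lo [ 0.526 -0.269  0.007] hi [ 0.633 -0.12   0.166]
rivet_jar 0.2
[... 1763 characters left out ...]
084] lo [0.743 0.067 0.004] hi [0.801 0.126 0.088]
awl 0.9 [169. 272.] 402 med [0.432 0.373 0.023] lo [0.403 0.332 0.011] hi [0.482 0.462 0.028]
slicker 0.7 [490. 244.] 585 med [ 0.521 -0.395  0.073] lo [ 0.498 -0.422  0.004] hi [ 0.547 -0.378  0.087]
wheel_mark 0.88 [434. 221.] 1024 med [ 0.57  -0.256  0.105] lo [ 0.519 -0.281  0.028] hi [ 0.627 -0.24   0.126]
wheel_mark 0.68 [489. 373.] 2335 med [ 0.237 -0.358  0.136] lo [ 0.156 -0.389  0.021] hi [ 0.302 -0.348  0.167]
die_wheel 0.84 [435. 220.] 961 med [ 0.569 -0.256  0.106] lo [ 0.519 -0.28   0.038] hi [ 0.625 -0.24   0.126]
die_wheel 0.63 [485. 378.] 2192 med [ 0.238 -0.358  0.137] lo [ 0.157 -0.387  0.042] hi [ 0.301 -0.349  0.167]
1.0
```

```bash
python3 - <<'E'
import cv2,numpy as np
a=cv2.imread("pics/scene0.png")[140:380,140:480];b=cv2.imread("pics/top0.png")[100:440,140:560]
cv2.imwrite("pics/v1.png",cv2.resize(a,(800,565)));cv2.imwrite("pics/v2.png",cv2.resize(b,(740,600)))
E
```

```text
(no output)
```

View pics/v1.png

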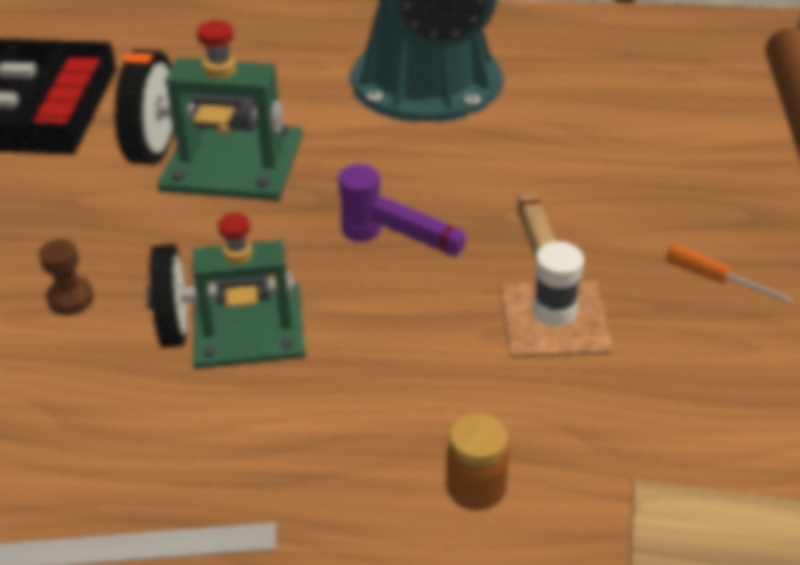

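View pics/v2.png

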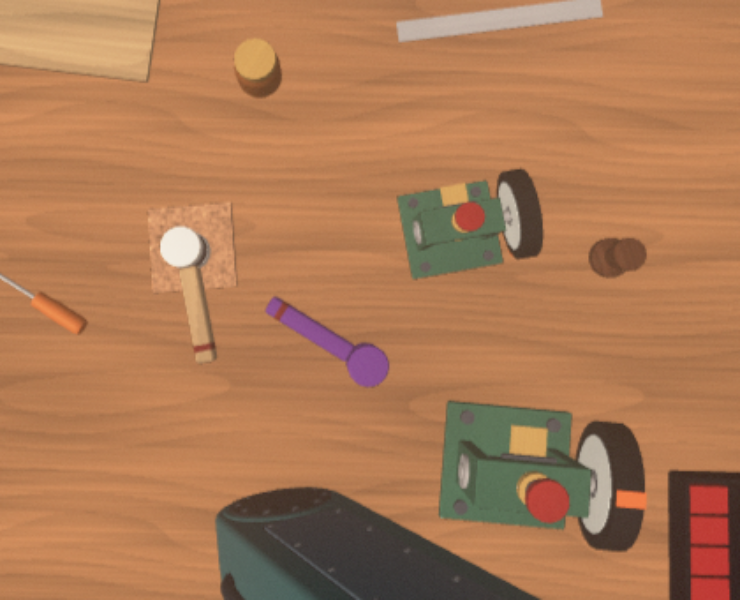

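The meant station is the smaller one, at scene (238,266) / top (404,227), with its cap at z≈0.165. The look-alike at scene (231,191) has its cap at 0.218. The meant mallet is the white and wood one on the cork, at scene (374,253) / top (251,256). The one at (298,229) is purple. No orange mark shows on the small wheel yet. Next I fit the poses and take the confirming crop.

```bash
python3 - <<'E'
from h import *
D={}
for n in("scene","top"):
    c=capture(n);W=cloud(c);im=c["image"]
    hsv=cv2.cvtColor(im,cv2.COLOR_BGR2HSV)
    x,y,z=W[...,0],W[...,1],W[...,2]
    def box(a,b,cc,d,e,f): return (x>a)&(x<b)&(y>cc)&(y<d)&(z>e)&(z<f)
    red=((hsv[...,0]<6)|(hsv[...,0]>174))&(hsv[...,1]>150)
    def rep(nm,m):
        p=W[m]
        if len(p)<6: print(n,nm,len(p));return
        r=cv2.minAreaRect((p[:,:2]*1000).astype(np.float32)); (cx,cy),_=cv2.minEnclosingCircle((p[:,:2]*1000).astype(np.float32))
        print(n,nm,len(p),"mean",p.mean(0).round(4),"rect",np.round(r[0],1),np.round(r[1],1),round(r[2],1))
    rep("cap",box(.5,.63,-.25,-.12,.159,.172))
    rep("bridge",box(.48,.65,-.30,-.1,.111,.120)&(hsv[...,0]>50)&(hsv[...,0]<90))
    rep("base",box(.48,.65,-.30,-.1,.006,.017)&(hsv[...,0]>50)&(hsv[...,0]<90))
    rep("rimtop",box(.48,.65,-.32,-.235,.121,.132))
    rep("headtop",box(.48,.6,.12,.24,.094,.103))
    rep("handle",box(.36,.497,.12,.24,.064,.078))
    rep("pad",box(.44,.62,.1,.28,.005,.0125)&(hsv[...,1]>0))
    rep("rivet lid",box(.7,.85,.05,.14,.08,.092)); 
    s=box(.48,.66,-.32,-.235,.01,.135)&(hsv[...,0]>4)&(hsv[...,0]<16)&(hsv[...,1]>190)
    rep("orange",s)
    if n=="top":
        # handle PCA
        p=W[box(.36,.497,.12,.24,.066,.076)][:,:2];print(cv2.fitLine(p.astype(np.float32),cv2.DIST_HUBER,0,.001,.001).ravel())
    D[n]=im
a=cv2.resize(D["scene"][215:310,185:285],(420,400),interpolation=3);b=cv2.resize(D["scene"][215:310,330:430],(380,400),interpolation=3)
cv2.imwrite("pics/v3.png",np.hstack([a,b]))
E
```

```text
scene cap 125 mean [ 0.5626 -0.1792  0.1655] rect [ 561.9 -180.1] [37.7 34.8] 60.5
scene bridge 296 mean [ 0.5674 -0.1786  0.1167] rect [ 563.7 -179.4] [41.7 95.7] 11.6
scene base 883 mean [ 0.579  -0.1751  0.0134] rect [ 567.2 -178.9] [111.2 122.6] 12.2
scene rimtop 126 mean [ 0.5809 -0.2621  0.1246] rect [ 580.  -262.2] [58.4 23.9] 13.3
scene headtop 219 mean [0.5215 0.1838 0.0987] rect [519.5 184.2] [51.8 52.9] 52.9
scene handle 205 mean [0.4204 0.1594 0.0717] rect [422.5 161.3] [107.2  27. ] 13.1
scene pad 969 mean [0.5377 0.1845 0.0089] rect [531.  190.3] [175.5 177.7] 1.0
scene rivet lid 383 mean [0.7782 0.0966 0.0861] rect [776.   96.1] [55.4 55.3] 59.0
scene orange 0
top cap 216 mean [ 0.5573 -0.1783  0.165 ] rect [ 557.6 -178.2] [32.8 34.1] 1.4
top bridge 232 mean [ 0.5517 -0.1755  0.1161] rect [ 558.1 -178.3] [ 40.3 101.8] 12.7
top base 578 mean [ 0.5315 -0.1751  0.0121] rect [ 558.6 -179. ] [115.2 126.1] 11.4
top rimtop 214 mean [ 0.574  -0.2615  0.1239] rect [ 573.4 -262.3] [53.  26.2] 10.8
top headtop 421 mean [0.5174 0.1854 0.0983] rect [516.8 185.5] [50.8 51.1] 2.8
top handle 611 mean [0.4302 0.1649 0.0708] rect [429.6 165.5] [128.7  26.7] 12.6
top pad 1514 mean [0.5286 0.1826 0.0084] rect [530.  193.2] [176.4 170.9] 0.9
top rivet lid 434 mean [0.7736 0.0977 0.0853] rect [773.7  97.5] [55.  54.9] 66.3
top orange 0
[0.9754184  0.22036101 0.4300494  0.16512099]
```

View pics/v3.png

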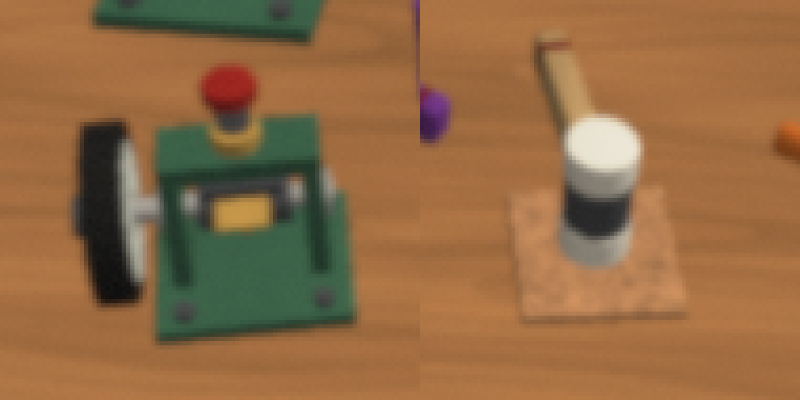

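The crop confirms it: small station at scene (238,266) with no mark on the visible rim, and the white-headed mallet standing on the cork at scene (374,253). The fit gives the station at (0.560,-0.179) with yaw 12.3°, and the rim top agrees with that. The mallet is at (0.518,0.185) with yaw 12.7°. Now the first wheel stroke.

```bash
cat >> h.py <<'E'
from scipy.spatial.transform import Rotation as Ro
S=np.array([.5597,-.179,0]);RS=Ro.from_euler("z",12.3,degrees=True)
M=np.array([.518,.185,.008]);RM=Ro.from_euler("z",12.7,degrees=True)
FLIP=0
def wpose(phi,r):
    """TCP at radius r on the wheel, tool pointing at the axis, phi deg from the top to station +x"""
    R=RS*Ro.from_euler("y",phi,degrees=True)
    p=S+RS.apply([0,-.085,.065])+R.apply([0,0,r])
    q=R*Ro.from_euler("x",180,degrees=True)*Ro.from_euler("z",FLIP,degrees=True)
    return p,q.as_quat()
def stroke(a,b,r=.049,ap=.11):
    move_ptp(*wpose(a,ap)); move_gripper(.036)
    servo_line(*wpose(a,r),rate=.15)
    move_gripper(.02)
    g=current_finger_gap()
    for f in np.linspace(a,b,int(np.ceil(abs(b-a)/14))+1)[1:]: servo_line(*wpose(f,r),rate=.1)
    F=current_force()
    move_gripper(.036); servo_line(*wpose(b,ap),rate=.25)
    print("gap",g,"F",np.round(F,1),"t",current_clock())
def orange():
    """wheel mark points by colour in both cameras -> angle deg"""
    out={}
    for n in("scene","top"):
        c=capture(n);W=cloud(c);h=cv2.cvtColor(c["image"],cv2.COLOR_BGR2HSV)
        L=RS.inv().apply((np.nan_to_num(W,nan=9)-S).reshape(-1,3)).reshape(W.shape)
        rr=np.hypot(L[...,0],L[...,2]-.065)
        m=(abs(L[...,1]+.085)<.02)&(rr>.05)&(rr<.07)&(h[...,0]>3)&(h[...,0]<16)&(h[...,1]>170)
        p=L[m]; a=np.degrees(np.arctan2(p[:,0],p[:,2]-.065)) if len(p) else []
        out[n]=(len(p),np.round(np.mean(a),1),np.round([np.min(a),np.max(a)],1)) if len(p) else 0
        cv2.imwrite(f"pics/last_{n}.png",c["image"])
    print(out)
E
python3 - <<'E'
import h
from h import *
for F in(0,180):
    h.FLIP=F
    for phi in(-45,-40,0,40,45):
        for r in (.049,.11):
            q=inverse_kinematics(*wpose(phi,r)); print(F,phi,r,None if q is None else np.round(q,2))
E
```

```text
0 -45 0.049 [-1.02  0.51  2.09  1.33  0.76 -0.79]
0 -45 0.11 [-1.12  0.4   2.1   1.18  0.84 -0.69]
0 -40 0.049 [-0.96  0.47  2.05  1.17  0.7  -0.57]
0 -40 0.11 [-1.05  0.36  2.05  1.03  0.8  -0.47]
0 0 0.049 [-0.53  0.51  1.55 -0.    1.08  0.82]
0 0 0.11 [-0.53  0.45  1.49 -0.    1.2   0.82]
0 40 0.049 [-0.31  0.93  0.95 -0.35  1.87  1.04]
0 40 0.11 [-0.29  0.95  0.79 -0.35  2.01  1.01]
0 45 0.049 [-0.3   0.99  0.87 -0.39  1.97  1.04]
0 45 0.11 [-0.28  1.02  0.69 -0.4   2.11  1.  ]
180 -45 0.049 [-1.02  0.51  2.09  1.33  0.76  2.35]
180 -45 0.11 [-1.12  0.4   2.1   1.18  0.84  2.45]
180 -40 0.049 [-0.96  0.47  2.05  1.17  0.7   2.57]
180 -40 0.11 [-1.05  0.36  2.05  1.03  0.8   2.67]
180 0 0.049 [-0.53  0.51  1.55 -0.    1.08 -2.32]
180 0 0.11 [-0.53  0.45  1.49 -0.    1.2  -2.32]
180 40 0.049 [-0.31  0.93  0.95 -0.35  1.87 -2.1 ]
180 40 0.11 [-0.29  0.95  0.79 -0.35  2.01 -2.13]
180 45 0.049 [-0.3   0.99  0.87 -0.39  1.97 -2.11]
180 45 0.11 [-0.28  1.02  0.69 -0.4   2.11 -2.15]
```

```bash
python3 - <<'E'
from h import *
move_ptp(*wpose(0,.2)); stroke(55,-22); move_ptp(*wpose(20,.2)); orange()
E
```

```text
gap 0.025859568622078822 F [-6.5 -3.3 17. ] t 9.0083
{'scene': 0, 'top': 0}
```

```bash
python3 - <<'E'
from h import *
stroke(55,-22); move_ptp(*wpose(50,.26)); orange()
a=cv2.imread("pics/last_scene.png")[190:320,150:310];b=cv2.imread("pics/last_top.png")[160:300,340:500]
cv2.imwrite("pics/v4.png",np.hstack([cv2.resize(a,(400,400)),cv2.resize(b,(400,400))]))
E
```

```text
gap 0.025935429836465924 F [-6.3 -1.2 17. ] t 15.0167Traceback (most recent call last):
  File "<stdin>", line 2, in <module>
bench.PlanningError: the arm cannot take that pose within its joint ranges
```

```bash
python3 - <<'E'
from h import *
orange()
a=cv2.imread("pics/last_scene.png")[190:320,150:310];b=cv2.imread("pics/last_top.png")[160:300,340:500]
cv2.imwrite("pics/v4.png",np.hstack([cv2.resize(a,(400,400)),cv2.resize(b,(400,400))]))
E
```

```text
{'scene': (56, np.float64(85.0), array([ 74.1, 100. ])), 'top': (2, np.float64(78.5), array([78., 79.]))}
```

View pics/v4.png

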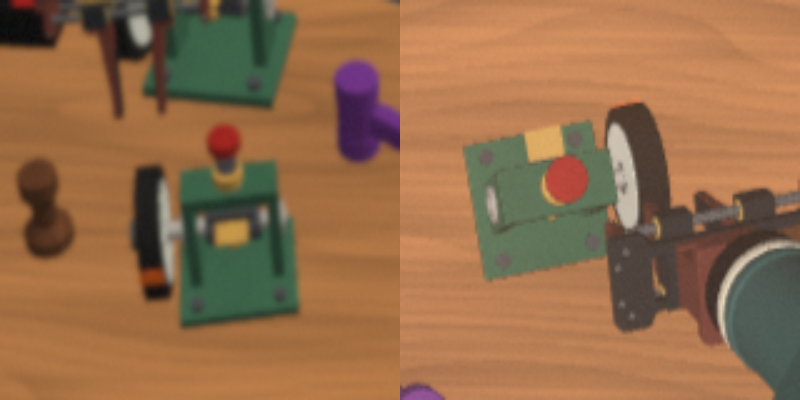

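The orange mark now shows low on the +x side, at crop (152,277), about 86°. The rest of the scene is undisturbed.

```bash
python3 - <<'E'
from h import *
stroke(52,-10); orange()
move_ptp(*wpose(0,.18)); move_ptp(*wpose(45,.15)); orange()
E
```

```text
gap 0.025928772946882426 F [-1.  -4.1  9.4] t 20.125
{'scene': (66, np.float64(47.6), array([38.3, 56.6])), 'top': (40, np.float64(47.5), array([39.1, 58.4]))}
{'scene': 0, 'top': 0}
```

```bash
python3 - <<'E'
from h import *
stroke(48,0,r=.044); orange()
p,q=wpose(0,.12); move_ptp(*wpose(-15,.13)); orange()
E
```

```text
gap 0.025593339041315 F [ 0.9 -4.2  8.4] t 25.25
{'scene': (60, np.float64(1.2), array([-11.1,  11.4])), 'top': 0}
{'scene': (59, np.float64(0.6), array([-14.2,  11.4])), 'top': (71, np.float64(1.9), array([-4.9,  8.7]))}
```

The mark is at the top: scene reads 0.6° and top reads 1.9°. Now the mallet, gripped close to the head. The fixed grip force is well below 80 N, so a short lever arm limits slip.

```bash
cat >> h.py <<'E'
DG=.043
def mpose(head,yaw,zf,d=DG):
    """TCP pose such that the mallet's lower-face centre is at head xy, height zf"""
    R=Ro.from_euler("z",yaw,degrees=True)
    p=np.array([head[0],head[1],zf+.029])+R.apply([-d,0,0])
    return p,(R*Ro.from_euler("x",180,degrees=True)).as_quat()
def handle_tilt(c="top"):
    c=capture("scene");cv2.imwrite("pics/last_scene.png",c["image"]);c=capture("top");cv2.imwrite("pics/last_top.png",c["image"])
E
python3 - <<'E'
from h import *
p=current_position(); servo_line([p[0]-.02,p[1],.29],rate=.3)
a=mpose(M,12.7,.10); print(np.round(inverse_kinematics(*a),2))
move_ptp(*a); move_gripper(.06)
servo_line(*mpose(M,12.7,.008),rate=.15,contact_N=15)
print(current_position(), a[0]); move_gripper(.015)
print("gap",current_finger_gap(),"gf",current_grip_force(),current_clock())
servo_line(*mpose(M,12.7,.10),rate=.15); print(current_force(),current_torque(),current_finger_gap())
handle_tilt()
a=cv2.imread("pics/last_scene.png")[150:320,290:460];b=cv2.imread("pics/last_top.png")[180:340,180:340]
cv2.imwrite("pics/v5.png",np.hstack([cv2.resize(a,(400,400)),cv2.resize(b,(400,400))]))
for y in(-27,-10,12): print(y,[np.round(inverse_kinematics(*mpose(S,y,z)),2) for z in(.15,.25)])
E
```

```text
[ 0.22  0.34  1.82 -0.    0.99  1.57]
[0.4764626  0.17567949 0.03735597] [0.47605201 0.17554661 0.129     ]
gap 0.025815762913786868 gf 29.957023859024048 30.0333
[ 0.68366827  0.36767651 -5.80379833] [-0.06916843  0.10934419 -0.04870321] 0.025849841125715332
-27 [array([-0.42,  0.33,  1.68, -0.  ,  1.13,  1.62]), array([-0.42,  0.23,  1.55, -0.  ,  1.36,  1.62])]
-10 [array([-0.45,  0.33,  1.68, -0.  ,  1.13,  1.3 ]), array([-0.45,  0.23,  1.55, -0.  ,  1.36,  1.3 ])]
12 [array([-0.47,  0.33,  1.67, -0.  ,  1.14,  0.89]), array([-0.47,  0.24,  1.54, -0.  ,  1.36,  0.89])]
```

View pics/v5.png

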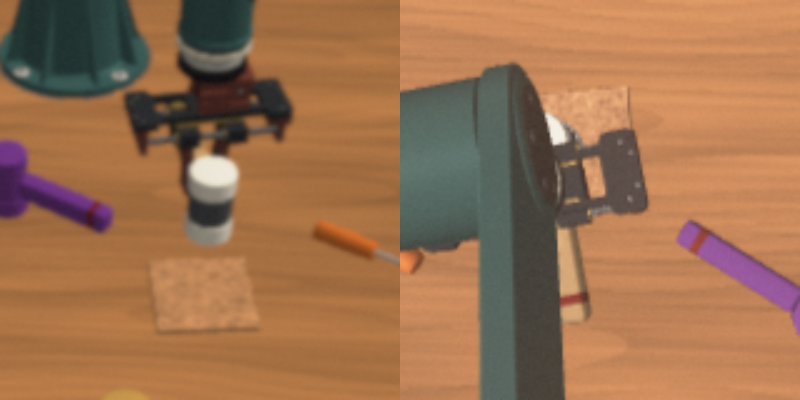

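The mallet hangs level from the fingers at crop (212,200), clear of the pad. I move it over the cap and measure the face height and tilt there.

```bash
cat >> h.py <<'E'
YAW=-27.
T=S+Ro.from_euler("z",YAW,degrees=True).apply([.008,0,0])
def headtop(zt,xy,cam="scene"):
    c=capture(cam);W=cloud(c);g=c["image"].astype(int)
    m=(abs(W[...,0]-xy[0])<.035)&(abs(W[...,1]-xy[1])<.035)&(abs(W[...,2]-zt)<.012)&(g.min(-1)>120)
    p=W[m]
    if len(p)<20: print("headtop",len(p)); return
    A=np.c_[p[:,:2]-xy[:2],np.ones(len(p))]; k=np.linalg.lstsq(A,p[:,2],rcond=None)[0]
    print("headtop",len(p),"centre",p.mean(0).round(4),"slope deg",np.degrees(k[:2]).round(1),"z",k[2].round(4),"want",zt)
E
python3 - <<'E'
from h import *
M2=mpose(M,12.7,.10)
headtop(.19,M)
p,q=mpose(M,12.7,.23); servo_line(p,q,rate=.3)
move_ptp(*mpose(T,YAW,.23)); servo_line(*mpose(T,YAW,.185),rate=.15)
sleep(.1); print(current_position(),mpose(T,YAW,.185)[0]); headtop(.275,T); headtop(.275,T)
c=capture("scene");cv2.imwrite("pics/v6.png",cv2.resize(c["image"][150:300,170:330],(600,562)));print(current_clock())
E
```

```text
headtop 243 centre [0.5222 0.185  0.1885] slope deg [-3.3 -1.3] z 0.1888 want 0.19
[ 0.52956484 -0.16294991  0.21521379] [ 0.52851477 -0.16311033  0.214     ]
headtop 284 centre [ 0.5737 -0.1804  0.276 ] slope deg [-4.2 -4. ] z 0.2767 want 0.275
headtop 287 centre [ 0.574  -0.1803  0.276 ] slope deg [-5.3 -3.5] z 0.2768 want 0.275
33.525
```

View pics/v6.png

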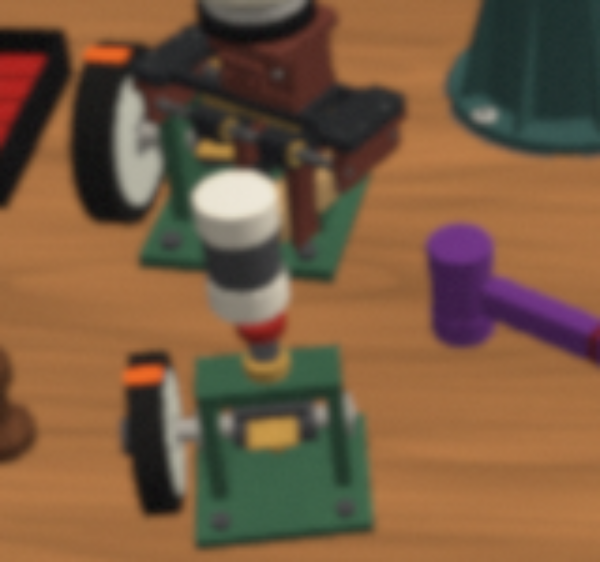

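```bash
python3 - <<'E'
from h import *
R=Ro.from_quat(current_orientation()).as_matrix(); print("tool z",R[:,2].round(4),"tool y",R[:,1].round(3),current_position(),np.round(current_qvel(),4))
print(mpose(T,YAW,.185)[0]-current_position())
c=capture("scene")
for zz,dx in((.185,0),(.275,0)): print(proj(c,[T[0]+.001,T[1],zz]).round(1))
headtop(.275,T,"top")
W=cloud(c);g=c["image"].astype(int)
# white side / whole-head silhouette axis by mask
d=silhouettes("scene","mallet")
for e in d[:3]:
    m=e["region"];v,u=np.nonzero(m);print(e["conf"],np.round(e["xy"]),m.sum(),u.min(),u.max(),v.min(),v.max())
sl=(slice(195,232),slice(218,252))
white=(g.min(-1)>125)
for r in range(194,236,2):
    u=np.nonzero(white[r,215:255])[0]
    print(r,(u.min()+215,u.max()+215) if len(u) else None,end=" ")
E
```

```text
tool z [ 2.e-03 -8.e-04 -1.e+00] tool y [-0.454 -0.891 -0.   ] [ 0.52931151 -0.16328146  0.2151379 ] [-0.0022  0.0031  0.0063  0.0011 -0.0008  0.0007]
[-0.00079674  0.00017113 -0.0011379 ]
[236.8 230.6]
[232.6 202. ]
headtop 0
0.78 [233. 214.] 891 222 259 196 236
0.74 [300. 229.] 1016 284 338 210 248
194 None 196 (np.int64(227), np.int64(239)) 198 (np.int64(224), np.int64(242)) 200 (np.int64(222), np.int64(243)) 202 (np.int64(221), np.int64(244)) 204 (np.int64(222), np.int64(244)) 206 (np.int64(223), np.int64(244)) 208 (np.int64(225), np.int64(244)) 210 (np.int64(234), np.int64(243)) 212 (np.int64(235), np.int64(241)) 214 (np.int64(237), np.int64(238)) 216 None 218 None 220 None 222 None 224 (np.int64(244), np.int64(246)) 226 (np.int64(242), np.int64(246)) 228 (np.int64(238), np.int64(246)) 230 (np.int64(237), np.int64(246)) 232 (np.int64(237), np.int64(244)) 234 (np.int64(238), np.int64(241))
```

Head centre is at column 232.7 and the projection predicts 232.6, so the mallet sits true in the hand. The slope readings were depth bias. Now the strike.

```bash
python3 - <<'E'
from h import *
servo_line(*mpose(T,YAW,.215),rate=.2); sleep(.3); print("up err",current_position()-mpose(T,YAW,.215)[0],current_force().round(1) if hasattr(current_force(),'round') else current_force())
e=mpose(T,YAW,.1475)
servo_line(*e,rate=.2)
p=current_position();f=current_force();sleep(.05);p2=current_position();f2=current_force()
servo_line(*mpose(T,YAW,.215),rate=.3)
print("depth",.165-(p[2]-.0294),.165-(p2[2]-.0294),"F",np.round(f,1),np.round(f2,1),current_clock())
sleep(.2);headtop(.305,T);c=capture("scene");W=cloud(c);cv2.imwrite("pics/v7.png",cv2.resize(c["image"][140:300,170:330],(560,560)))
for d in silhouettes("scene","pin_cap")[:2]:
    q=W[d["region"]];print(d["conf"],np.nanmedian(q,0).round(4))
E
```

```text
up err [-0.00059188  0.00023725 -0.00101978] [ 0.1 -0.6 -5.2]
depth 0.01767022235523283 0.017333300083026998 F [-2.7  0.5  4.4] [-2.9  1.9  3. ] 35.1833
headtop 282 centre [ 0.5706 -0.1793  0.304 ] slope deg [-3.4 -4.3] z 0.3044 want 0.305
0.49 [ 0.5664 -0.1789  0.1641]
```

View pics/v7.png

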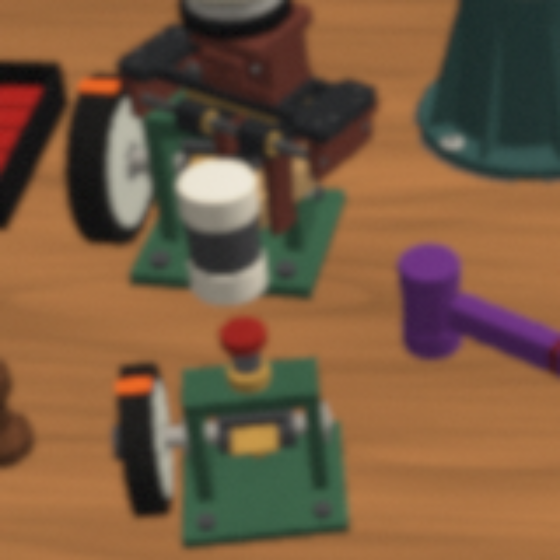

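The cap has sprung back up, at crop (243,335), and the mallet has not slipped. TCP depth was 17.5 mm, but the force was a bit low for that depth. I'll repeat the same blow and take a picture at the bottom to verify how far the head really went.

```bash
cat > hb.py <<'E'
from h import *
def top(c,zt):
    W=cloud(c);g=c["image"].astype(int)
    m=(abs(W[...,0]-T[0])<.035)&(abs(W[...,1]-T[1])<.035)&(abs(W[...,2]-zt)<.015)&(g.min(-1)>120)
    p=W[m];A=np.c_[p[:,:2]-p[:,:2].mean(0),np.ones(len(p))];k=np.linalg.lstsq(A,p[:,2],rcond=None)[0]
    return p.mean(0).round(4),np.degrees(k[:2]).round(1)
E
python3 - <<'E'
from hb import *
c0=capture("scene");z0=current_position()[2]
servo_line(*mpose(T,YAW,.1475),rate=.2)
p=current_position();f=current_force();c1=capture("scene");f1=current_force();p1=current_position()
servo_line(*mpose(T,YAW,.215),rate=.3)
print("tcp drop",z0-p[2],"depth",.1944-p[2],.1944-p1[2],np.round(f,1),np.round(f1,1))
a,b=top(c0,.304),top(c1,.2365);print(a,b,"head drop",a[0][2]-b[0][2],current_clock())
cv2.imwrite("pics/b0.png",c0["image"]);cv2.imwrite("pics/b1.png",c1["image"])
# cap/red rows
for c in(c0,c1):
    h=cv2.cvtColor(c["image"],cv2.COLOR_BGR2HSV);m=((h[...,0]<7)|(h[...,0]>173))&(h[...,1]>150);m[:225]=0;m[255:]=0;m[:,:225]=0;m[:,255:]=0
    v,u=np.nonzero(m);print(len(v),v.min() if len(v) else 0,v.max() if len(v) else 0)
for z in(.153,.136): print(proj(c0,[S[0]+.018,S[1],z]))
E
```

```text
tcp drop 0.06540320287336984 depth 0.016912612318327136 0.016523964090297966 [-1.9  0.7  2.4] [-2.1  0.5  3.9]
(array([ 0.5718, -0.1783,  0.3037]), array([-5.2, -7.4])) (array([ 0.5727, -0.1788,  0.2386]), array([-6.7, -8.7])) head drop 0.06510000000000002 36.4917
108 231 240
0 0 0
[238.85115442 242.65363887]
[239.57683414 247.59280714]
```

Head drop was 65.1 mm against a TCP drop of 65.4 mm, so the pin really travelled about 17 mm. Now I put the mallet back where it stood.

```bash
python3 - <<'E'
from h import *
servo_line(*mpose(T,YAW,.24),rate=.2)
move_ptp(*mpose(M,12.7,.12)); servo_line(*mpose(M,12.7,.02),rate=.15); sleep(.3)
print(current_position()-mpose(M,12.7,.02)[0],current_force())
print(servo_line(*mpose(M,12.7,.005),rate=.015,contact_N=3)); print(current_position()[2]-.0294,current_force(),current_clock())
sleep(.2); move_gripper(.05); sleep(.2)
p=current_position();servo_line([p[0],p[1],p[2]+.12],rate=.15)
move_ptp([.42,.02,.35],current_orientation())
headtop(.098,M); headtop(.098,M,"top"); orange(); print(current_clock())
cv2.imwrite("pics/v8.png",cv2.imread("pics/last_scene.png")[130:400,120:480])
E
```

```text
[0.00052714 0.00013013 0.00070823] [-0.22140239 -0.13916621 -4.91188459]
True
0.006657754175502888 [-0.20911445  0.38587098  4.48907401] 40.0417
headtop 241 centre [0.5243 0.1857 0.0984] slope deg [-3.7 -1.8] z 0.0989 want 0.098
headtop 134 centre [0.5333 0.1814 0.098 ] slope deg [-0.3  1.7] z 0.0982 want 0.098
{'scene': (58, np.float64(0.8), array([-12.,  11.])), 'top': (68, np.float64(1.6), array([-4.9,  8.1]))}
43.175
```

View pics/v8.png

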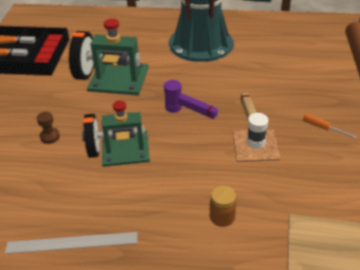

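The mallet stands on the cork at crop (258,130), the mark is at the top, and the bystanders are untouched. One check on the arm position, then I hand in.

```bash
python3 - <<'E'
from h import *
c=capture("scene");p=current_position();print(p,current_finger_gap(),np.round(current_force(),1),proj(c,p))
print(close_job())
E
```

```text
[0.41983777 0.02058465 0.3488896 ] 0.05030422171154187 [ 0.1 -0.4 -0.5] [319.53406222 146.95389501]
the job is handed in; nothing more can be done
None
```

I handed the job in at about 43 s: the orange mark is at the top to within about 2°, the mallet stands back on the cork pad, and the jar, awl and slicker were left alone. I struck the punch cap twice, both blows about 17 mm deep by the arm's readings; the second was only to check the depth of the first, and the pin sprang back up.

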